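# Lower the caddy's telescoping tier and load it with jars

## Task

Get the two-tier turntable caddy ready for the low shelf: with the red release button in the column's cap, bring the upper tier down exactly two holes, so that the sprung pin snaps out into the third hole from the top. Only when the tier is locked there, stand every small labelled jar from the bench upright in the upper tier, one per cell. The blue mug stays in its cell, and leave the other things on the bench where they are.

Things in the scene. Friction and masses are not known exactly. Their poses are not given: they have to be found in the camera images.
- caddy: White plastic two-tier turntable caddy, 240 mm across: two round trays, one over the other, on a telescoping metal column. Origin on the bench under the column's axis. Trays and column turn together on the fixed foot, stiffly (0.3 N m); the trays' turn is seen from the cell points.
- tier_center (a point): Point on the column's axis at the level of the upper tier's cell floors (205 mm over the bench at the start); z up. A rim (inner radius 117 mm) and six straight dividers, all 15 mm high and 3 mm thick, make six equal wedge cells. In the middle is the column's flat grey cap: 64 mm in diameter, top 16 mm above the cell floors, the red button in its centre.
- cell1 (a point): Middle of free cell 1 of the upper tier (counter-clockwise from above, the mug in the sixth cell before cell 1), on its floor, 82 mm from the column's axis (the dividers lie half-way, 30 degrees, between neighbouring cell middles). A jar stands here with about 7 mm of room to the rim and 11 mm to the dividers; two jars do not fit in one cell.
- cell2 (a point): Middle of free cell 2 of the upper tier (counter-clockwise from above, the mug in the sixth cell before cell 1), on its floor, 82 mm from the column's axis (the dividers lie half-way, 30 degrees, between neighbouring cell middles). A jar stands here with about 7 mm of room to the rim and 11 mm to the dividers; two jars do not fit in one cell.
- cell3 (a point): Middle of free cell 3 of the upper tier (counter-clockwise from above, the mug in the sixth cell before cell 1), on its floor, 82 mm from the column's axis (the dividers lie half-way, 30 degrees, between neighbouring cell middles). A jar stands here with about 7 mm of room to the rim and 11 mm to the dividers; two jars do not fit in one cell.
- cell4 (a point): Middle of free cell 4 of the upper tier (counter-clockwise from above, the mug in the sixth cell before cell 1), on its floor, 82 mm from the column's axis (the dividers lie half-way, 30 degrees, between neighbouring cell middles). A jar stands here with about 7 mm of room to the rim and 11 mm to the dividers; two jars do not fit in one cell.
- cell5 (a point): Middle of free cell 5 of the upper tier (counter-clockwise from above, the mug in the sixth cell before cell 1), on its floor, 82 mm from the column's axis (the dividers lie half-way, 30 degrees, between neighbouring cell middles). A jar stands here with about 7 mm of room to the rim and 11 mm to the dividers; two jars do not fit in one cell.
- button_top (a point): Centre of the top face of the red release button, 20 mm in diameter, in the middle of the cap. It stands 11 mm proud of the cap when up and still 2 mm proud when fully pressed, and moves with the tier.
- release_button (a joint): How far the button is pressed into the cap: 0 up, 0.009 m fully down; spring 2.5 N at first, 6 N fully down. It draws the lock pin in by as much; from 6.5 mm on, the tier is free to slide. With the tier between holes the button stays down at about 6.5 mm; it pops up to 0 as the pin snaps into a hole.
- lock_pin (a joint): How far the brass lock pin on the column's side is drawn in: 0 sprung out through a hole (locked), 0.0065 resting on the tube's wall between holes, 0.009 with the button fully down. A tier pushed down by its cap, beside the button (or pulled up by the cap's sides), with the pin on the wall stops at the next hole as the pin snaps out.
- upper_tier (a joint): How far the upper tier has come down, m: 0 top hole (start), 0.025 second, 0.050 third, 0.075 fourth and lowest; 1.5 mm of play either way. It slides with 8 N of friction, a little more than the empty tier's weight, so it stays where left. A finger on the pressed button takes the tier down with it; held down too long, the pin passes the next hole.
- mug_center (a point): Centre, half-way up, of the small blue enamelled mug, 56 mm in diameter and 56 mm high, which stands in the sixth cell of the upper tier; z up along its axis.
- jar0_center (a point): Centre, half-way up (35 mm over its foot), of jar 0: blue plastic jar with a paper label and a screw lid, straight-sided, 56 mm in diameter and 70 mm high; about 0.15 kg, most of it in its lower half; z up along its axis. Stands on the bench at the start, if present.
- jar1_center (a point): Centre, half-way up (35 mm over its foot), of jar 1: green plastic jar with a paper label and a screw lid, straight-sided, 56 mm in diameter and 70 mm high; about 0.15 kg, most of it in its lower half; z up along its axis. Stands on the bench at the start, if present.
- jar2_center (a point): Centre, half-way up (35 mm over its foot), of jar 2: orange plastic jar with a paper label and a screw lid, straight-sided, 56 mm in diameter and 70 mm high; about 0.15 kg, most of it in its lower half; z up along its axis. Stands on the bench at the start, if present.
- jar3_center (a point): Centre, half-way up (35 mm over its foot), of jar 3: amber plastic jar with a paper label and a screw lid, straight-sided, 56 mm in diameter and 70 mm high; about 0.15 kg, most of it in its lower half; z up along its axis. Stands on the bench at the start, if present.
- jar4_center (a point): Centre, half-way up (35 mm over its foot), of jar 4: yellow plastic jar with a paper label and a screw lid, straight-sided, 56 mm in diameter and 70 mm high; about 0.15 kg, most of it in its lower half; z up along its axis. Stands on the bench at the start, if present.
- jar5_center (a point): Centre, half-way up (35 mm over its foot), of jar 5: red plastic jar with a paper label and a screw lid, straight-sided, 56 mm in diameter and 70 mm high; about 0.15 kg, most of it in its lower half; z up along its axis. Stands on the bench at the start, if present.
- coin_box: Clear box of coin cells, 90 x 65 x 26 mm, lying on the bench; origin at the centre of its underside. Leave alone.
- doorbell: Grey plastic doorbell unit, 100 x 62 x 26 mm, lying on the bench; origin at the centre of its underside. Leave alone.
- bulb: Golf-ball LED bulb in its open cardboard carton, 56 x 56 mm, 79 mm high; origin at the centre of its underside. Leave alone.
- peg_tin: Steel tin of clothes pegs, 100 mm across, pegs to 95 mm high; origin at the centre of its underside. Leave alone.
- driver: Screwdriver lying on the bench; origin under its middle. Leave alone.
- spray: Trigger spray bottle, 68 mm in diameter, 180 mm high; origin at the centre of its underside. Leave alone.

How it is judged (in metres and radians):
On the way:
1. the upper tier is down two holes, the lock pin out in the third hole, with all the jars still off the tier (value of joint upper_tier between 0.0465 and 0.0535 m and value of joint lock_pin below 0.0015 m and height (world z) of each of jar0_center, jar1_center, jar2_center, jar3_center, jar4_center, jar5_center below 0.12 m), for 0.3 s.
At the end, for the whole second after the job is handed in: Upper tier down 50 mm (within 3.5 mm) in the third hole, lock pin out (within 1.5 mm); every jar present stands at rest on a cell floor of the upper tier, centre 45 to 105 mm from the axis and 28 to 43 mm above the floor, tilt under 0.12 rad; the mug still upright in the tier (value of joint upper_tier between 0.0465 and 0.0535 m and value of joint lock_pin below 0.0015 m and horizontal distance between jar0_center and tier_center between 0.045 and 0.105 m and z of jar0_center in the frame of tier_center between 0.028 and 0.043 m and angle between each of jar0_center, jar1_center, jar2_center, jar3_center, jar4_center, jar5_center's own z axis and vertical below 0.12 rad and linear speed of each of jar0, jar1, jar2, jar3, jar4, jar5 below 0.03 m/s and horizontal distance between jar1_center and tier_center between 0.045 and 0.105 m and z of jar1_center in the frame of tier_center between 0.028 and 0.043 m and horizontal distance between jar2_center and tier_center between 0.045 and 0.105 m and z of jar2_center in the frame of tier_center between 0.028 and 0.043 m and horizontal distance between jar3_center and tier_center between 0.045 and 0.105 m and z of jar3_center in the frame of tier_center between 0.028 and 0.043 m and horizontal distance between jar4_center and tier_center between 0.045 and 0.105 m and z of jar4_center in the frame of tier_center between 0.028 and 0.043 m and horizontal distance between jar5_center and tier_center between 0.045 and 0.105 m and z of jar5_center in the frame of tier_center between 0.028 and 0.043 m and horizontal distance between mug_center and tier_center below 0.105 m and z of mug_center in the frame of tier_center below 0.04 m and angle between mug_center's own z axis and vertical below 0.15 rad); the robot touches nothing.
It fails at once if a bystander (coin box, doorbell, bulb, peg tin, screwdriver, spray bottle) is moved more than 50 mm (distance of any of coin_box, doorbell, bulb, peg_tin, driver, spray from where it was at the start of the episode above 0.05 m).
It fails at once if the mug is tipped over (angle between mug_center's own z axis and vertical above 0.7 rad).
Of jar0, jar1, jar2, jar3, jar4, jar5 only 3 to 5 are there at a start; the rules pass over those that are not, and their reading is None.
At some moment in a run one of jar0, jar1, jar2, jar3, jar4, jar5 may be knocked a few centimetres aside while the robot is not near it.
It also fails if it takes over 210 s, if anything falls off the work surface, if the arm or the gripper's body presses on something with over 40 N, if the wrist force passes 120 N, or if a joint passes its speed limit or range.

## Robot

A 6-joint arm with a two-finger parallel gripper is mounted at the origin on the work surface. World frame = base frame: x ahead of the robot, y to its left, z up, the work surface at z = 0. Lengths are in mm, angles in rad, forces in N, time in s.
With the tool pointing down it reaches from about 350 to 875 mm from the base axis. Payload 4.2 kg.
Tool frame: the origin (TCP) lies between the finger pads; the fingertips stand 14 mm ahead of it and the grasp point (between the pads) lies 5 mm behind it; z points along the fingers, y is the line along which they close (so a half turn about z gives the same grasp; the last joint's range is limited). The gripper opens to 87 mm and grips with 3 to 60 N. Pads are 19 mm wide; open, the fingers measure 117 mm over their backs; the gripper's body (75 mm by 190 mm) begins 51 mm behind the grasp point.
Start: joints at [1.553, 0.385, 0.008, 0, -1.194, -0.259], TCP at [170.767, 601.197, 236.55] pointing down, gripper open.
Joint ranges: [-3.14, 3.14], [-1.21, 2.06], [-1.07, 1.41], [-3.16, 2.05], [-2.99, -0.16], [-3.1, 3.1]. Speed limits (rad/s): [2.79, 2.79, 3.14, 3.14, 3.14, 3.14].

## Interface

Orientations are given as [roll, pitch, yaw] about the fixed x, y, z axes, in that order (R = Rz(yaw) Ry(pitch) Rx(roll)).
In Python, from plant import monitor, cams, sign_off gives the robot as it stands.
- The arm moves only by the tool arm_command, never from a script. Its argument "series" is a list of rows, each a list of 6 numbers: the shift along the tool's x, y, z in m, then the turn, a rotation vector about the tool's x, y, z in rad. A call has exactly 5 rows; each row shifts and turns the commanded pose from where the row before left it, along the tool's axes as they then stand; what a row does not reach is not made up. A row lasts 1/12 s, in which the tool goes at most 41.7 mm and 7.16 degrees, less where a joint would pass 70% of its speed; a pose out of reach is approached as far as the arm can. A call with a gripper value outside its range is refused whole. "gripper" is the opening, from 0 (shut) to 1 (fully open), set as the call begins (left out, the last holds). The fingers move at their own pace and stop on an object; "newtons" is the grip in N (left out, the last holds). Time passes only in rows, so rows that do not move let the fingers close, or fill a call up. It gives the time, the measured TCP pose, the force, the opening and the grip force at its end, in the units of the state.
- monitor.get_state(): the state, without advancing time (a new reading comes with each control period).
- cams.grab_frame(name): name is "scene" or "top" or "wrist"; returns the picture (384x512x3 uint8, red, green, blue); there is no depth.
- cams.camera_info(name): a dict with "camera_matrix" (3x3 intrinsics, pixels), "R" (3x3) and "t" (3): a world point X has camera coordinates R X + t. Camera axes: x right, y down, z forward; pixel columns grow to the right and rows downward; lengths in mm; the calibration is good to about 2 mm. A picture is of the moment at which its call begins: read the wrist's pose just before it. camera_info takes no time and is no camera call; for the wrist camera it gives the pose at the moment of the call.
- sign_off(): hands the job in; it is judged then, once.
The state is a dict: "t": time; "q": joint angles; "qd": joint speeds; "joint_efforts": joint torques, N m; "position": TCP position; "tcp_rot": TCP orientation; "ft_force": force on the tool from outside, world axes, zero at the start; "ft_torque": the same for the moment, N m; "opening": finger opening in mm; "grip_force": force on a finger pad.
Only numpy, scipy, OpenCV 4.12 (cv2) and the standard library are available. Lean on these libraries where they do the work, as an engineer would, in place of code of your own. Each camera call takes 0.05 s, during which the arm holds its last target. There are 200 camera calls.

## Working session

There is one attempt and no reset: what is moved stays moved. The work goes in short steps, Python scripts to look and compute and a tool call to move; the robot and the scene stay as the last step left them, time stands still between calls to the robot, and variables do not carry over. Pictures are saved under pics/ and viewed, at most 14 in all, crops included, and the job is handed in when it is done.

Besides the shell and the picture viewer there is one more tool, called after "Request:" by a JSON object that holds its "fn" and its "kwargs". arm_command: Moves the arm, as the interface text tells. Its arguments: {"type":"object","properties":{"series":{"type":"array","items":{"type":"array","items":{"type":"number"}}},"gripper":{"type":"number"},"newtons":{"type":"number"}},"required":["series"]}

```bash
mkdir -p pics; ls; cat > h.py <<'E'
import numpy as np, cv2
from plant import monitor, cams, sign_off
def shot(n,f):
    im=cams.grab_frame(n); cv2.imwrite('pics/'+f,im[:,:,::-1]); return im
def ray(info,px,z):
    K=np.array(info["camera_matrix"]);R=np.array(info["R"]);t=np.array(info["t"])
    c=-R.T@t; d=R.T@np.linalg.inv(K)@np.array([px[0],px[1],1.])
    return c+d*(z-c[2])/d[2]
def proj(info,X):
    K=np.array(info["camera_matrix"]);p=K@(np.array(info["R"])@np.array(X)+np.array(info["t"]));return p[:2]/p[2]
E
python3 - <<'E'
from h import *
s=monitor.get_state();print(s)
for n in("top","scene"):
    i=cams.camera_info(n);print(n,i);shot(n,n+'0.png')
E
```

```text
pics
{'t': 0.0, 'q': array([ 1.55257277e+00,  3.85598430e-01,  6.63682715e-03, -5.23277821e-04,
       -1.19400147e+00, -2.58579223e-01]), 'qd': array([ 8.54262824e-05,  8.88302100e-05,  3.67007838e-04,  1.82086858e-04,
        1.38724977e-03, -4.49291908e-04]), 'joint_efforts': array([ 6.20210958e-04, -3.90665138e+01,  1.87404120e+01,  4.21972811e+00,
        1.10447893e-02, -1.79972790e-04]), 'position': array([170.63166355, 600.66539851, 235.43499791]), 'tcp_rot': array([ 3.13937358e+00, -8.40769101e-05, -2.76995753e-01]), 'ft_force': array([-0.59330663, -0.01874086,  0.18952319]), 'ft_torque': array([ 0.00447115, -0.06668664, -0.06866965]), 'grip_force': 0.0, 'opening': 87.06291837247673}
top {'camera_matrix': array([[355.84820812,   0.        , 251.30275765],
       [  0.        , 355.84820812, 194.00418599],
       [  0.        ,   0.        ,   1.        ]]), 'R': array([[ 0.01487872, -0.99987407, -0.00551932],
       [-0.99768773, -0.01447963, -0.06640438],
       [ 0.0663161 ,  0.00649457, -0.99777753]]), 't': array([  -5.20739241,  582.44929326, 1211.50230645])}
scene {'camera_matrix': array([[449.22932226,   0.        , 253.66673094],
       [  0.        , 449.22932226, 188.85973991],
       [  0.        ,   0.        ,   1.        ]]), 'R': array([[ 0.11774193,  0.99302903, -0.00549447],
       [ 0.8346197 , -0.10195466, -0.54130878],
       [-0.53809552,  0.05914895, -0.84080593]]), 't': array([ -52.75885779, -400.64446382, 1798.40911364])}
```

View pics/top0.png

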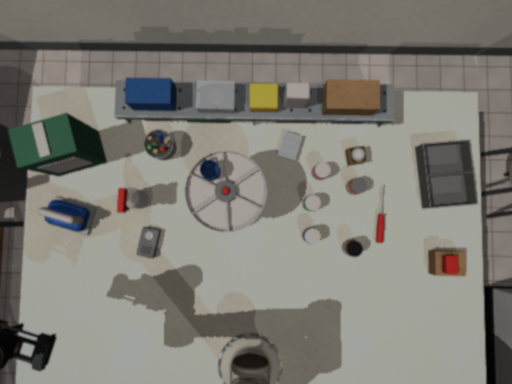

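View pics/scene0.png

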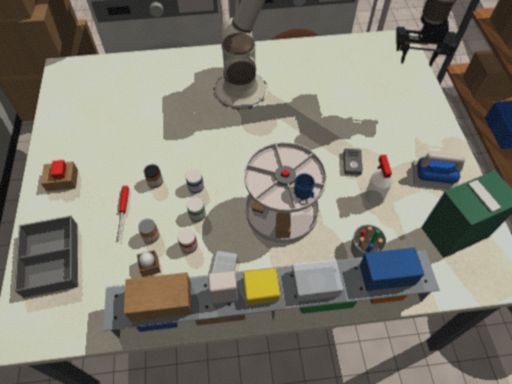

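```bash
python3 - <<'E'
from h import *
a=cv2.imread('pics/scene0.png')[140:280,100:340]; a=cv2.resize(a,None,fx=3,fy=3,interpolation=cv2.INTER_CUBIC)
cv2.imwrite('pics/c1.png',a)
t=cv2.imread('pics/top0.png');i=cams.camera_info('top')
b=cv2.resize(t[140:270,170:400],None,fx=3,fy=3,interpolation=cv2.INTER_CUBIC);cv2.imwrite('pics/c2.png',b)
for p in [(322,171),(358,186),(313,203),(312,236),(354,248)]:
    print(p,ray(i,p,70).round())
hsv=cv2.cvtColor(t,cv2.COLOR_BGR2HSV)
m=((hsv[...,0]<8)|(hsv[...,0]>172))&(hsv[...,1]>130)
n,l,s,c=cv2.connectedComponentsWithStats(m.astype('uint8'))
for k in range(1,n):
    if s[k,4]>15:print(c[k],s[k,4],ray(i,c[k],232).round())
E
```

```text
(322, 171) [ 659. -231.   70.]
(358, 186) [ 611. -350.   70.]
(313, 203) [ 552. -201.   70.]
(312, 236) [ 444. -199.   70.]
(354, 248) [ 407. -336.   70.]
[163.21428571 148.82142857] 28 [695. 258. 232.]
[224.95238095 190.5       ] 42 [577.  78. 232.]
[121.54143646 200.4198895 ] 181 [545. 373. 232.]
[379.9        228.05555556] 180 [ 477. -364.  232.]
[449.81939799 263.9264214 ] 299 [ 379. -560.  232.]
```

View pics/c1.png

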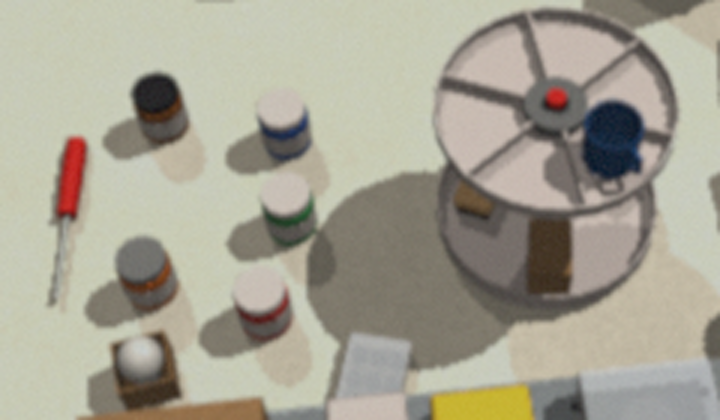

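View pics/c2.png

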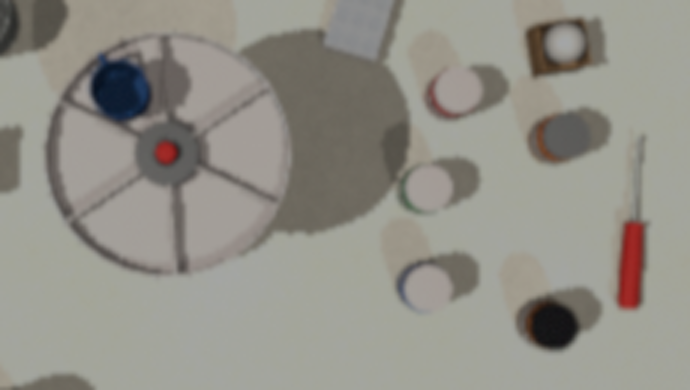

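The scene shows five jars: blue, green and red with white lids, orange with a grey lid, amber with a black lid. The top view puts the button at pixel (225,190), about (577,78) mm, with the mug in the upper-left cell. I'll move above the button.

Request:
{"fn": "arm_command", "kwargs": {"series": [[0,0,-0.035,0,0,-0.0923],[0,0,-0.035,0,0,-0.0923],[0,0,-0.035,0,0,-0.0923],[0.0203,0.0261,0,0,0,0],[0.0203,0.0261,0,0,0,0]], "gripper": 0}}

```text
t: 0.52
position: [211.1, 550.0, 343.2]
tcp_rot: [-3.138, -0.0, 0.003]
ft_force: [0.9, 0.2, -1.3]
opening: 61.1
grip_force: 0.0
```

Request:
{"fn": "arm_command", "kwargs": {"series": [[0.0203,0.0261,0,0,0,0],[0.0203,0.0261,0,0,0,0],[0.0203,0.0261,0,0,0,0],[0.0203,0.0261,0,0,0,0],[0.0203,0.0261,0,0,0,0]]}}

```text
t: 0.93
position: [313.4, 416.9, 341.2]
tcp_rot: [3.141, 0.001, 0.0]
ft_force: [0.3, 0.0, -0.8]
opening: 28.4
grip_force: 0.0
```

Request:
{"fn": "arm_command", "kwargs": {"series": [[0.0203,0.0261,0,0,0,0],[0.0203,0.0261,0,0,0,0],[0.0203,0.0261,0,0,0,0],[0.0203,0.0261,0,0,0,0],[0.0203,0.0261,0,0,0,0]]}}

```text
t: 1.35
position: [414.9, 286.4, 341.3]
tcp_rot: [3.141, 0.001, 0.0]
ft_force: [0.2, -0.2, 0.2]
opening: 1.5
grip_force: 0.0
```

Request:
{"fn": "arm_command", "kwargs": {"series": [[0.0203,0.0261,0,0,0,0],[0.0203,0.0261,0,0,0,0],[0.0203,0.0261,0,0,0,0],[0.0203,0.0261,0,0,0,0],[0.0203,0.0261,0,0,0,0]]}}

```text
t: 1.77
position: [516.4, 156.0, 341.2]
tcp_rot: [3.141, 0.001, 0.0]
ft_force: [1.0, 0.8, 0.6]
opening: 0.8
grip_force: 0.0
```

Request:
{"fn": "arm_command", "kwargs": {"series": [[0.0203,0.0261,0,0,0,0],[0.0203,0.0261,0,0,0,0],[0.0203,0.0261,0,0,0,0],[0,0,0,0,0,0],[0,0,0,0,0,0]]}}

```text
t: 2.18
position: [577.2, 77.9, 340.2]
tcp_rot: [3.141, 0.002, -0.003]
ft_force: [-0.4, 1.0, 0.2]
opening: 0.7
grip_force: 0.0
```

```bash
cat >> h.py <<'E'
def red(im):
    hsv=cv2.cvtColor(im,cv2.COLOR_RGB2HSV)
    m=((hsv[...,0]<8)|(hsv[...,0]>172))&(hsv[...,1]>120)&(hsv[...,2]>60)
    n,l,s,c=cv2.connectedComponentsWithStats(m.astype('uint8'))
    return [(c[k].round(1),s[k,4],s[k,:4]) for k in range(1,n) if s[k,4]>40]
E
python3 - <<'E'
from h import *
i=cams.camera_info('wrist');im=shot('wrist','w0.png')
for r in red(im):print(r,ray(i,r[0],232).round(1))
print(-np.array(i['R']).T@i['t'])
E
```

```text
(array([93.3, 58.9]), np.int32(234), array([80, 54, 31, 14], dtype=int32)) [696.7 214.3 232. ]
(array([447.3, 106.4]), np.int32(204), array([440,  88,  21,  37], dtype=int32)) [657.1 -92.9 232. ]
(array([  3.2, 200.1]), np.int32(245), array([  0, 175,  11,  42], dtype=int32)) [572.2 320.1 232. ]
(array([253.3, 192.7]), np.int32(370), array([243, 182,  22,  22], dtype=int32)) [578.8  78.9 232. ]
[646.08112976  77.82377818 488.52114021]
```

View pics/w0.png

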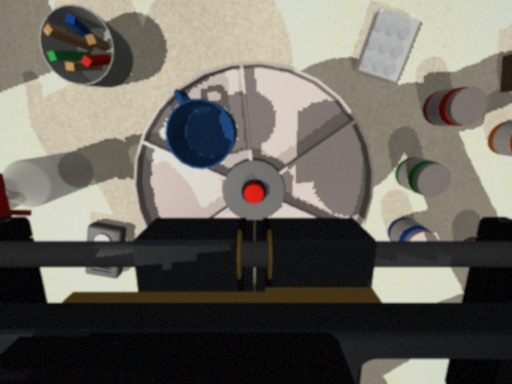

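Button at pixel (253,193), giving (579,79). That agrees with the top view. I'll descend onto it and press.

Request:
{"fn": "arm_command", "kwargs": {"series": [[0.0015,-0.001,0.02,0,0,0],[0,0,0.02,0,0,0],[0,0,0.02,0,0,0],[0,0,0.015,0,0,0],[0,0,0.01,0,0,0]]}}

```text
t: 2.65
position: [576.8, 81.3, 254.8]
tcp_rot: [3.141, 0.003, 0.002]
ft_force: [-0.0, 0.5, -0.0]
opening: 0.5
grip_force: 0.0
```

Request:
{"fn": "arm_command", "kwargs": {"series": [[0,0,0.003,0,0,0],[0,0,0.003,0,0,0],[0,0,0.003,0,0,0],[0,0,0.002,0,0,0],[0,0,0,0,0,0]]}}

```text
t: 3.07
position: [578.7, 80.6, 246.4]
tcp_rot: [-3.141, -0.002, 0.0]
ft_force: [-0.2, 0.7, 3.2]
opening: 0.4
grip_force: 1.2
```

Request:
{"fn": "arm_command", "kwargs": {"series": [[0,0,0.002,0,0,0],[0,0,0.002,0,0,0],[0,0,0.002,0,0,0],[0,0,0.002,0,0,0],[0,0,0,0,0,0]]}}

```text
t: 3.48
position: [578.8, 80.5, 238.7]
tcp_rot: [-3.141, -0.002, 0.001]
ft_force: [-1.9, 2.0, 5.5]
opening: 0.2
grip_force: 2.8
```

Request:
{"fn": "arm_command", "kwargs": {"series": [[0,0,0.002,0,0,0],[0,0,0.002,0,0,0],[0,0,0.002,0,0,0],[0,0,0.002,0,0,0],[0,0,0,0,0,0]]}}

```text
t: 3.9
position: [578.8, 80.5, 229.3]
tcp_rot: [-3.141, -0.001, 0.0]
ft_force: [-0.4, 2.6, 3.0]
opening: 0.2
grip_force: 1.4
```

Request:
{"fn": "arm_command", "kwargs": {"series": [[0,0,0.002,0,0,0],[0,0,0.002,0,0,0],[0,0,0.002,0,0,0],[0,0,0,0,0,0],[0,0,0,0,0,0]]}}

```text
t: 4.32
position: [578.3, 80.0, 223.2]
tcp_rot: [3.141, 0.0, 0.0]
ft_force: [0.3, 1.4, 2.2]
opening: 0.6
grip_force: 1.1
```

Request:
{"fn": "arm_command", "kwargs": {"series": [[0,0,-0.01,0,0,0],[0,0,-0.01,0,0,0],[0,0,0,0,0,0],[0,0,0,0,0,0],[0,0,0,0,0,0]], "gripper": 0.33}}

```text
t: 4.73
position: [577.9, 80.0, 243.4]
tcp_rot: [-3.142, 0.001, -0.0]
ft_force: [-0.4, 0.3, -0.0]
opening: 24.6
grip_force: 0.0
```

```bash
python3 - <<'E'
from h import *
i=cams.camera_info('wrist');im=shot('wrist','w1.png')
for r in red(im):
  for z in(205,212):print(r,ray(i,r[0],z).round(1))
print(monitor.get_state()['position'],monitor.get_state()['opening'])
E
```

```text
(array([44.6, 41.2]), np.int32(586), array([24, 33, 43, 18], dtype=int32)) [693.4 208.  205. ]
(array([44.6, 41.2]), np.int32(586), array([24, 33, 43, 18], dtype=int32)) [691.6 203.2 212. ]
(array([501.6, 106.3]), np.int32(494), array([492,  83,  20,  45], dtype=int32)) [655.3 -78.9 205. ]
(array([501.6, 106.3]), np.int32(494), array([492,  83,  20,  45], dtype=int32)) [654.9 -73.  212. ]
(array([472. , 106.8]), np.int32(158), array([467,  87,  18,  39], dtype=int32)) [655.  -59.9 205. ]
(array([472. , 106.8]), np.int32(158), array([467,  87,  18,  39], dtype=int32)) [654.7 -54.7 212. ]
(array([256.5, 221.1]), np.int32(628), array([243, 207,  28,  29], dtype=int32)) [576.9  78.7 205. ]
(array([256.5, 221.1]), np.int32(628), array([243, 207,  28,  29], dtype=int32)) [579.5  78.7 212. ]
[577.8896206   80.03899144 243.18323401] 25.86807956891271
```

View pics/w1.png

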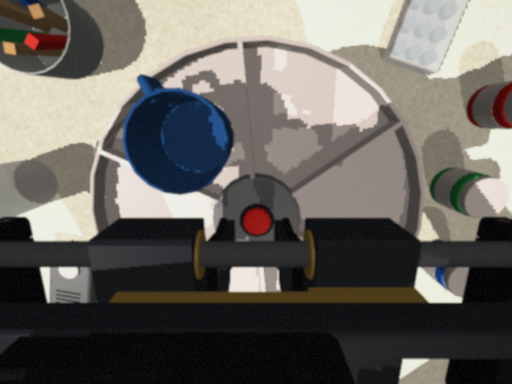

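Button is at pixel (257,221), centred between the fingers. I'll push the cap beside it.

Request:
{"fn": "arm_command", "kwargs": {"series": [[0,0.001,0,0,0,0],[0,0,0.007,0,0,0],[0,0,0.007,0,0,0],[0,0,0.005,0,0,0],[0,0,0.002,0,0,0]]}}

```text
t: 5.2
position: [577.5, 79.0, 220.7]
tcp_rot: [3.141, 0.003, -0.0]
ft_force: [0.1, 0.7, 0.6]
opening: 28.6
grip_force: 0.0
```

Request:
{"fn": "arm_command", "kwargs": {"series": [[0,0,0.001,0,0,0],[0,0,0.001,0,0,0],[0,0,0.001,0,0,0],[0,0,0.001,0,0,0],[0,0,0.001,0,0,0]]}}

```text
t: 5.62
position: [578.5, 79.3, 218.4]
tcp_rot: [3.142, -0.001, 0.0]
ft_force: [-2.5, 0.6, 6.4]
opening: 28.4
grip_force: 3.0
```

Request:
{"fn": "arm_command", "kwargs": {"series": [[0,0,0.001,0,0,0],[0,0,0.001,0,0,0],[0,0,0.001,0,0,0],[0,0,0.001,0,0,0],[0,0,0,0,0,0]]}}

```text
t: 6.03
position: [578.5, 79.3, 215.0]
tcp_rot: [-3.141, -0.002, 0.001]
ft_force: [-1.9, 0.9, 4.9]
opening: 28.2
grip_force: 2.5
```

Request:
{"fn": "arm_command", "kwargs": {"series": [[0,0,0.001,0,0,0],[0,0,0.001,0,0,0],[0,0,0.001,0,0,0],[0,0,0.001,0,0,0],[0,0,0,0,0,0]]}}

```text
t: 6.45
position: [578.5, 79.3, 210.1]
tcp_rot: [-3.141, -0.001, 0.0]
ft_force: [0.2, 0.8, 2.7]
opening: 28.6
grip_force: 1.4
```

Request:
{"fn": "arm_command", "kwargs": {"series": [[0,0,0.001,0,0,0],[0,0,0.001,0,0,0],[0,0,0.001,0,0,0],[0,0,0,0,0,0],[0,0,0,0,0,0]]}}

```text
t: 6.87
position: [578.6, 79.3, 208.6]
tcp_rot: [3.142, -0.002, 0.001]
ft_force: [-4.5, 1.0, 11.3]
opening: 28.6
grip_force: 5.2
```

Request:
{"fn": "arm_command", "kwargs": {"series": [[0,0,-0.01,0,0,0],[0,0,-0.01,0,0,0],[0,0,-0.01,0,0,0],[0,0,0,0,0,0],[0,0,0,0,0,0]], "gripper": 0}}

```text
t: 7.28
position: [578.7, 79.4, 237.2]
tcp_rot: [-3.141, -0.001, -0.0]
ft_force: [0.2, -0.6, 0.3]
opening: 4.2
grip_force: 0.0
```

Request:
{"fn": "arm_command", "kwargs": {"series": [[0,0,0,0,0,0],[0,0,0.002,0,0,0],[0,0,0.003,0,0,0],[0,0,0.004,0,0,0],[0,0,0.003,0,0,0]]}}

```text
t: 7.7
position: [578.0, 79.2, 223.5]
tcp_rot: [3.141, 0.001, -0.0]
ft_force: [0.3, 0.5, 0.5]
opening: 0.4
grip_force: 0.0
```

Request:
{"fn": "arm_command", "kwargs": {"series": [[0,0,0.003,0,0,0],[0,0,0.003,0,0,0],[0,0,0.002,0,0,0],[0,0,0.002,0,0,0],[0,0,0,0,0,0]]}}

```text
t: 8.12
position: [578.2, 79.2, 216.5]
tcp_rot: [3.141, -0.001, 0.001]
ft_force: [-3.1, 0.3, 9.1]
opening: 0.5
grip_force: 4.1
```

Request:
{"fn": "arm_command", "kwargs": {"series": [[0,0,0.002,0,0,0],[0,0,0.002,0,0,0],[0,0,0.002,0,0,0],[0,0,0,0,0,0],[0,0,0,0,0,0]]}}

```text
t: 8.53
position: [578.2, 79.2, 208.8]
tcp_rot: [3.141, 0.0, 0.0]
ft_force: [-1.6, -0.0, 4.1]
opening: 0.3
grip_force: 1.8
```

Request:
{"fn": "arm_command", "kwargs": {"series": [[0,0,0.002,0,0,0],[0,0,0.002,0,0,0],[0,0,0.002,0,0,0],[0,0,0,0,0,0],[0,0,0,0,0,0]]}}

```text
t: 8.95
position: [578.2, 79.2, 202.0]
tcp_rot: [3.141, 0.001, -0.0]
ft_force: [-1.3, -0.4, 1.0]
opening: 0.7
grip_force: 0.8
```

Request:
{"fn": "arm_command", "kwargs": {"series": [[0,0,-0.01,0,0,0],[0,0,-0.01,0,0,0],[0,0,0,0,0,0],[0,0,0,0,0,0],[0,0,0,0,0,0]], "gripper": 0.33}}

```text
t: 9.37
position: [578.3, 79.3, 222.6]
tcp_rot: [-3.141, -0.0, -0.0]
ft_force: [-0.6, 0.2, -0.0]
opening: 24.5
grip_force: 0.0
```

Request:
{"fn": "arm_command", "kwargs": {"series": [[0,0,0,0,0,0],[0,0,0.007,0,0,0],[0,0,0.007,0,0,0],[0,0,0.005,0,0,0],[0,0,0.002,0,0,0]]}}

```text
t: 9.78
position: [577.5, 79.0, 199.7]
tcp_rot: [3.141, 0.003, -0.0]
ft_force: [-0.1, -1.2, -0.2]
opening: 28.5
grip_force: 0.0
```

Request:
{"fn": "arm_command", "kwargs": {"series": [[0,0,0.001,0,0,0],[0,0,0.001,0,0,0],[0,0,0.001,0,0,0],[0,0,0.001,0,0,0],[0,0,0.001,0,0,0]]}}

```text
t: 10.2
position: [578.5, 79.3, 197.2]
tcp_rot: [3.142, -0.001, 0.0]
ft_force: [-1.8, 0.8, 6.6]
opening: 28.8
grip_force: 3.0
```

Request:
{"fn": "arm_command", "kwargs": {"series": [[0,0,0.001,0,0,0],[0,0,0.001,0,0,0],[0,0,0.001,0,0,0],[0,0,0.001,0,0,0],[0,0,0.001,0,0,0]]}}

```text
t: 10.62
position: [578.5, 79.3, 193.2]
tcp_rot: [-3.142, -0.002, 0.001]
ft_force: [-3.6, 0.7, 6.3]
opening: 28.8
grip_force: 3.1
```

Request:
{"fn": "arm_command", "kwargs": {"series": [[0,0,0.001,0,0,0],[0,0,0.001,0,0,0],[0,0,0.001,0,0,0],[0,0,0.001,0,0,0],[0,0,0.001,0,0,0]]}}

```text
t: 11.03
position: [578.5, 79.3, 188.2]
tcp_rot: [-3.141, -0.001, 0.001]
ft_force: [-2.2, 0.3, 5.3]
opening: 28.8
grip_force: 2.9
```

Request:
{"fn": "arm_command", "kwargs": {"series": [[0,0,0.001,0,0,0],[0,0,0.001,0,0,0],[0,0,0.001,0,0,0],[0,0,0.001,0,0,0],[0,0,0,0,0,0]]}}

```text
t: 11.45
position: [578.6, 79.3, 183.7]
tcp_rot: [3.141, -0.001, 0.001]
ft_force: [-2.5, 0.5, 7.2]
opening: 28.4
grip_force: 3.6
```

Request:
{"fn": "arm_command", "kwargs": {"series": [[0,0,0.001,0,0,0],[0,0,0.001,0,0,0],[0,0,0,0,0,0],[0,0,0,0,0,0],[0,0,0,0,0,0]]}}

```text
t: 11.87
position: [578.6, 79.3, 183.5]
tcp_rot: [3.141, -0.002, 0.001]
ft_force: [-6.0, 0.8, 14.3]
opening: 28.6
grip_force: 7.0
```

Request:
{"fn": "arm_command", "kwargs": {"series": [[0,0,-0.01,0,0,0],[0,0,-0.02,0,0,0],[0,0,-0.035,0,0,0],[0,0,-0.035,0,0,0],[0,0,-0.02,0,0,0]]}}

```text
t: 12.28
position: [579.6, 79.3, 304.4]
tcp_rot: [-3.141, -0.005, 0.0]
ft_force: [0.7, 1.5, 0.0]
opening: 28.7
grip_force: 0.0
```

Request:
{"fn": "arm_command", "kwargs": {"series": [[-0.03,0,-0.01,0,0,0],[-0.03,0,0,0,0,0],[-0.02,0,0,0,0,0],[0,0,0,0,0,0],[0,0,0,0,0,0]], "gripper": 1}}

```text
t: 12.7
position: [497.9, 79.3, 311.0]
tcp_rot: [-3.141, -0.001, 0.001]
ft_force: [0.7, 0.8, -0.3]
opening: 54.2
grip_force: 0.0
```

```bash
python3 - <<'E'
from h import *
i=cams.camera_info('wrist');im=shot('wrist','w2.png')
print(monitor.get_state()['position'])
# z of button: two-view with scene
for r in red(im):
  print(r,[ray(i,r[0],z).round(1)[:2] for z in (173,182)])
E
```

```text
[498.54818148  79.35376031 310.65659331]
(array([472.4,  49.5]), np.int32(406), array([464,  24,  27,  44], dtype=int32)) [array([ 631.4, -125.4]), array([ 629.3, -119. ])]
(array([447.4,  57.9]), np.int32(98), array([444,  41,  14,  32], dtype=int32)) [array([ 624.1, -103.2]), array([622.3, -97.5])]
(array([254.9, 108.9]), np.int32(389), array([244,  98,  22,  23], dtype=int32)) [array([577.8,  79. ]), array([577.5,  79. ])]
```

View pics/w2.png

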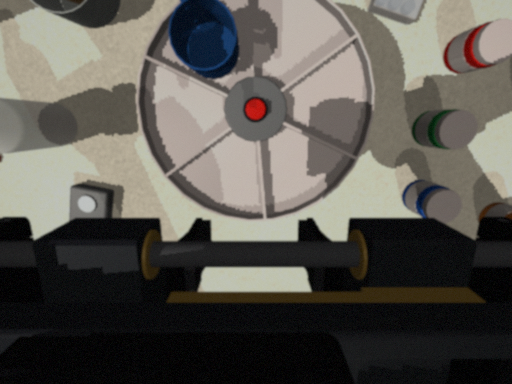

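The tier is locked in the third hole: it stopped at the expected height with the force rising, and the button is up at pixel (255,109). Divider ends are near (357,38), (355,157), (265,215), (168,174) and (147,58). Next I'll view the jars from closer.

Request:
{"fn": "arm_command", "kwargs": {"series": [[-0.013,0.034,0,0,0,0],[-0.013,0.034,0,0,0,0],[-0.013,0.034,0,0,0,0],[-0.013,0.034,0,0,0,0],[-0.013,0.034,0,0,0,0]]}}

```text
t: 13.17
position: [433.5, -92.2, 310.1]
tcp_rot: [3.141, 0.001, 0.0]
ft_force: [1.0, -1.0, 0.2]
opening: 85.0
grip_force: 0.0
```

Request:
{"fn": "arm_command", "kwargs": {"series": [[-0.013,0.034,0,0,0,0],[-0.013,0.034,0,0,0,0],[-0.013,0.034,0,0,0,0],[-0.013,0.034,0,0,0,0],[-0.013,0.034,0,0,0,0]]}}

```text
t: 13.58
position: [368.3, -262.9, 310.2]
tcp_rot: [3.142, 0.0, -0.0]
ft_force: [1.1, -0.3, -0.7]
opening: 87.3
grip_force: 0.0
```

```bash
python3 - <<'E'
from h import *
s=monitor.get_state();print(s['q'].round(2),s['position'].round(1))
i=cams.camera_info('wrist');im=shot('wrist','w3.png')
import pickle;pickle.dump(i,open('w3.pkl','wb'))
t=cams.camera_info('top')
# divider angles from the top picture (before lowering; floors 205 + 15)
h=ray(t,(170+165/3,140+153/3),232)[:2]
for p in [(165,40),(265,90),(278,200),(182,270),(70,218),(65,98)]:
    d=ray(t,(170+p[0]/3,140+p[1]/3),220)[:2]-h;print(np.degrees(np.arctan2(d[1],d[0])).round(1),np.linalg.norm(d).round())
for p in [(659,-231),(611,-350),(552,-201),(444,-199),(407,-336)]:print(p,proj(i,(*p,70)).round())
E
```

```text
[-0.26  0.03 -0.26  0.   -1.28  1.83] [ 368.3 -262.9  310.2]
1.6 111.0
-56.2 114.0
-111.5 117.0
-171.0 113.0
124.7 111.0
61.9 112.0
(659, -231) [227. -78.]
(611, -350) [327. -30.]
(552, -201) [205.  26.]
(444, -199) [207. 115.]
(407, -336) [307. 143.]
```

View pics/w3.png

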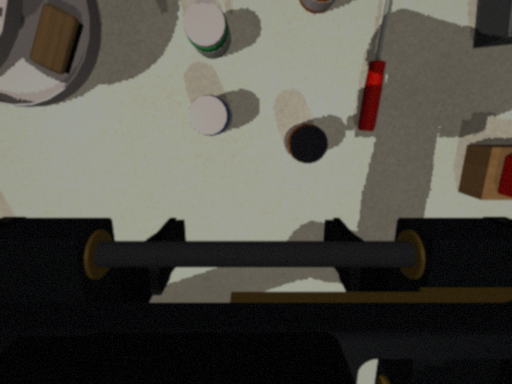

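Predictions match the wrist view: green lid (205,26), blue (210,115), amber (308,143). So positions from the top view are good to about 3 mm. I'll pick amber first.

Request:
{"fn": "arm_command", "kwargs": {"series": [[0.0195,0.0365,0,0,0,0],[0.019,0.0365,0,0,0,0],[0,0,0.04,0,0,0],[0,0,0.04,0,0,0],[0,0,0.04,0,0,0]]}}

```text
t: 14.05
position: [407.8, -335.3, 188.4]
tcp_rot: [3.141, -0.001, -0.002]
ft_force: [-0.0, 0.5, 0.1]
opening: 86.8
grip_force: 0.0
```

Request:
{"fn": "arm_command", "kwargs": {"series": [[0,0,0.04,0,0,0],[0,0,0.04,0,0,0],[0,0,0.035,0,0,0],[0,0,0.02,0,0,0],[0,0,0.013,0,0,0]]}}

```text
t: 14.47
position: [405.6, -333.6, 38.3]
tcp_rot: [-3.139, 0.006, -0.001]
ft_force: [0.4, 0.1, 0.5]
opening: 87.2
grip_force: 0.0
```

Request:
{"fn": "arm_command", "kwargs": {"series": [[0,0,0,0,0,0],[0,0,0,0,0,0],[0,0,0,0,0,0],[0,0,0,0,0,0],[0,0,0,0,0,0]], "gripper": 0.4, "newtons": 20}}

```text
t: 14.88
position: [407.9, -334.4, 43.8]
tcp_rot: [3.14, -0.003, 0.0]
ft_force: [-0.0, -0.7, -0.3]
opening: 61.4
grip_force: 0.6
```

Request:
{"fn": "arm_command", "kwargs": {"series": [[0,0,0,0,0,0],[0,0,0,0,0,0],[0,0,0,0,0,0],[0,0,0,0,0,0],[0,0,-0.005,0,0,0]]}}

```text
t: 15.3
position: [406.2, -333.3, 47.1]
tcp_rot: [-3.14, 0.001, -0.0]
ft_force: [-0.9, -0.2, -1.8]
opening: 55.8
grip_force: 20.0
```

Request:
{"fn": "arm_command", "kwargs": {"series": [[0,0,-0.03,0,0,0],[0,0,-0.04,0,0,0],[0,0,-0.04,0,0,0],[0,0,-0.04,0,0,0],[0,0,-0.04,0,0,0]]}}

```text
t: 15.72
position: [405.6, -332.8, 238.8]
tcp_rot: [-3.14, 0.002, -0.0]
ft_force: [1.5, -0.6, -2.1]
opening: 55.5
grip_force: 20.0
```

Request:
{"fn": "arm_command", "kwargs": {"series": [[0,0,-0.04,0,0,0],[0,0,-0.025,0,0,0],[0.01,-0.03,0,0,0,0],[0.01,-0.03,0,0,0,0],[0.01,-0.03,0,0,0,0]]}}

```text
t: 16.13
position: [436.0, -242.3, 302.1]
tcp_rot: [-3.14, 0.001, -0.002]
ft_force: [0.8, 0.1, -1.9]
opening: 55.7
grip_force: 20.0
```

Request:
{"fn": "arm_command", "kwargs": {"series": [[0.0113,-0.0336,0,0,0,0],[0.0113,-0.0336,0,0,0,0],[0.0113,-0.0336,0,0,0,0],[0.0113,-0.0336,0,0,0,0],[0.0113,-0.0336,0,0,0,0]]}}

```text
t: 16.55
position: [492.4, -73.8, 301.8]
tcp_rot: [-3.141, 0.003, -0.0]
ft_force: [0.9, -0.3, -1.9]
opening: 55.4
grip_force: 20.0
```

Request:
{"fn": "arm_command", "kwargs": {"series": [[0.0113,-0.0336,0,0,0,0],[0.0113,-0.0336,0,0,0,0],[0.0113,-0.0336,0,0,0,0],[0.0113,-0.0336,0,0,0,0],[0.0113,-0.0336,0,0,0,0]]}}

```text
t: 16.97
position: [548.9, 94.0, 301.6]
tcp_rot: [3.141, 0.003, 0.0]
ft_force: [0.9, -0.3, -1.9]
opening: 55.4
grip_force: 20.0
```

Request:
{"fn": "arm_command", "kwargs": {"series": [[0.0113,-0.0336,0,0,0,0],[0.0113,-0.0336,0,0,0,0],[0,0,0,0,0,0],[0,0,0,0,0,0],[0,0,0,0,0,0]]}}

```text
t: 17.38
position: [571.5, 159.3, 301.4]
tcp_rot: [3.141, 0.003, 0.0]
ft_force: [-0.5, -0.4, -1.0]
opening: 55.6
grip_force: 20.0
```

```bash
python3 - <<'E'
from h import *
i=cams.camera_info('wrist');im=shot('wrist','w4.png')
print(monitor.get_state()['position'])
for r in red(im):print(r,ray(i,r[0],181).round(1)[:2])
E
```

```text
[571.60925454 158.71951629 301.93058759]
(array([140.8,  46.9]), np.int32(240), array([129,  41,  28,  15], dtype=int32)) [702.5 259.3]
(array([497.8,  94.8]), np.int32(52), array([491,  87,  16,  22], dtype=int32)) [662.6 -63.8]
(array([ 30. , 200.7]), np.int32(1906), array([  6, 174,  63,  66], dtype=int32)) [561.4 385.9]
(array([334.1, 183.9]), np.int32(336), array([324, 174,  21,  21], dtype=int32)) [578.9  80.1]
```

View pics/w4.png

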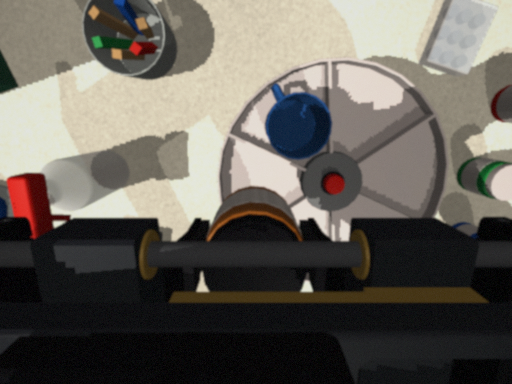

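Request:
{"fn": "arm_command", "kwargs": {"series": [[0,-0.002,0.02,0,0,0],[0,0,0.03,0,0,0],[0,0,0.025,0,0,0],[0,0,0.015,0,0,0],[0,0,0.008,0,0,0]]}}

```text
t: 17.85
position: [570.7, 159.5, 202.1]
tcp_rot: [3.14, 0.005, -0.002]
ft_force: [-1.3, 0.0, -1.4]
opening: 55.6
grip_force: 20.0
```

Request:
{"fn": "arm_command", "kwargs": {"series": [[0,0,0.002,0,0,0],[0,0,0.002,0,0,0],[0,0,0,0,0,0],[0,0,0,0,0,0],[0,0,0,0,0,0]]}}

```text
t: 18.27
position: [572.9, 161.6, 201.8]
tcp_rot: [-3.141, -0.002, 0.0]
ft_force: [-0.3, 0.4, -1.2]
opening: 55.4
grip_force: 20.0
```

Request:
{"fn": "arm_command", "kwargs": {"series": [[0,0,0.002,0,0,0],[0,0,0.002,0,0,0],[0,0,0,0,0,0],[0,0,0,0,0,0],[0,0,0,0,0,0]]}}

```text
t: 18.68
position: [572.6, 161.6, 196.9]
tcp_rot: [-3.141, -0.001, 0.0]
ft_force: [-0.9, -0.3, 0.8]
opening: 55.3
grip_force: 20.0
```

Request:
{"fn": "arm_command", "kwargs": {"series": [[0,0,0.001,0,0,0],[0,0,0.001,0,0,0],[0,0,0,0,0,0],[0,0,0,0,0,0],[0,0,0,0,0,0]]}}

```text
t: 19.1
position: [572.7, 161.6, 196.8]
tcp_rot: [-3.141, -0.002, 0.001]
ft_force: [-4.1, 0.9, 9.2]
opening: 55.4
grip_force: 20.0
```

Request:
{"fn": "arm_command", "kwargs": {"series": [[0,0,0,0,0,0],[0,0,0,0,0,0],[0,0,0,0,0,0],[0,0,-0.02,0,0,0],[0,0,-0.03,0,0,0]], "gripper": 0.85}}

```text
t: 19.52
position: [570.5, 160.6, 241.2]
tcp_rot: [3.138, 0.008, -0.001]
ft_force: [0.1, 0.4, 0.6]
opening: 73.0
grip_force: 0.0
```

Request:
{"fn": "arm_command", "kwargs": {"series": [[0,0,-0.03,0,0,0],[0,0,-0.02,0,0,0],[-0.0116,0.033,0,0,0,0],[-0.0116,0.033,0,0,0,0],[-0.0116,0.033,0,0,0,0]], "gripper": 1}}

```text
t: 19.93
position: [537.1, 61.7, 294.3]
tcp_rot: [-3.142, 0.0, 0.001]
ft_force: [0.6, -1.0, 0.1]
opening: 86.6
grip_force: 0.0
```

Request:
{"fn": "arm_command", "kwargs": {"series": [[-0.0116,0.033,0,0,0,0],[-0.0116,0.033,0,0,0,0],[-0.0116,0.033,0,0,0,0],[-0.0116,0.033,0,0,0,0],[-0.0116,0.033,0,0,0,0]]}}

```text
t: 20.35
position: [478.7, -104.1, 294.3]
tcp_rot: [3.141, 0.0, 0.0]
ft_force: [0.5, -0.2, -0.8]
opening: 87.2
grip_force: 0.0
```

Request:
{"fn": "arm_command", "kwargs": {"series": [[-0.0266,0.033,0,0,0,0],[-0.0266,0.033,0,0,0,0],[-0.0266,0.033,0,0,0,0],[0,0,0,0,0,0],[0,0,0,0,0,0]]}}

```text
t: 20.77
position: [399.9, -201.4, 294.6]
tcp_rot: [3.142, -0.0, -0.004]
ft_force: [0.3, 0.0, -0.1]
opening: 86.8
grip_force: 0.0
```

```bash
cat >> h.py <<'E'
J={'red':(659,-231),'orange':(611,-350),'green':(552,-201),'blue':(444,-201),'amber':(407,-336)}
def lids(im,i,names,rad=38):
    """circular lid (r 28 mm, z 70) nearest to where each jar was"""
    K=np.array(i['camera_matrix']);cz=(-np.array(i['R']).T@np.array(i['t']))[2]
    g=cv2.medianBlur(cv2.cvtColor(im,cv2.COLOR_RGB2GRAY),3);r=K[0,0]*26/(cz-70)
    c=cv2.HoughCircles(g,cv2.HOUGH_GRADIENT,1,r,param1=80,param2=13,minRadius=int(r*.85),maxRadius=int(r*1.2))
    for n in names:
        p=proj(i,(*J[n],70))
        if c is None: print('no circles');return
        w=sorted((np.linalg.norm(ray(i,q[:2],70)[:2]-J[n]),*ray(i,q[:2],70)[:2],q[2]) for q in c[0])[:2]
        print(n,p.round(),np.round(w,1).tolist())
E
python3 - <<'E'
from h import *
i=cams.camera_info('wrist');im=shot('wrist','w5.png')
print(monitor.get_state()['position']);lids(im,i,['blue','green'])
j=cams.camera_info('top');im=shot('top','t5.png');lids(im,j,['blue','green','red','orange'])
a=im[150:260,180:400];a=cv2.resize(a,None,fx=3,fy=3)[:,:,::-1]
cv2.imwrite('pics/m5.png',np.hstack([cv2.resize(a,(440,220)),cv2.resize(im*0+cv2.imread('pics/w5.png'),(293,220))]))
E
```

```text
[ 400.87820766 -200.49085212  294.52324363]
blue [254. 140.] [[2.1, 444.4, -198.9, 19.1], [106.7, 550.7, -199.5, 19.1]]
green [254.  50.] [[2.0, 550.7, -199.5, 19.1], [107.6, 444.4, -198.9, 19.1]]
blue [313. 236.] [[2.1, 442.0, -200.2, 8.2], [36.8, 462.2, -233.0, 7.3]]
green [313. 203.] [[2.2, 553.9, -199.8, 7.3], [34.1, 564.3, -232.8, 7.1]]
red [322. 171.] [[5.5, 664.3, -232.7, 7.1], [32.8, 668.0, -262.6, 7.3]]
orange [358. 186.] [[14.7, 608.9, -335.4, 8.2], [29.8, 619.6, -378.5, 7.1]]
```

View pics/m5.png

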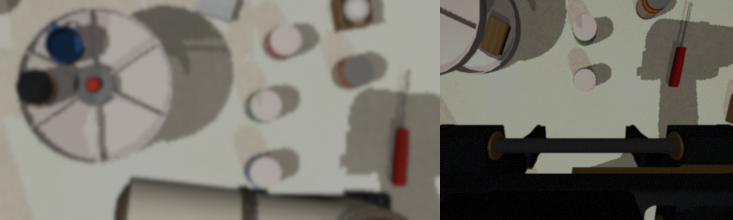

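Amber stands in cell 1 and the other jars have not moved. The wrist lid detector agrees with the first positions to 2 mm. Blue next.

Request:
{"fn": "arm_command", "kwargs": {"series": [[0.0215,-0.0005,0.005,0,0,0],[0.022,0,0.035,0,0,0],[0,0,0.041,0,0,0],[0,0,0.041,0,0,0],[0,0,0.041,0,0,0]]}}

```text
t: 21.28
position: [446.0, -198.0, 129.7]
tcp_rot: [3.142, -0.001, 0.003]
ft_force: [0.3, 0.1, -1.4]
opening: 87.2
grip_force: 0.0
```

Request:
{"fn": "arm_command", "kwargs": {"series": [[0,0,0.04,0,0,0],[0,0,0.03,0,0,0],[0,0,0.015,0,0,0],[0,0,0.004,0,0,0],[0,0,0,0,0,0]]}}

```text
t: 21.7
position: [444.9, -198.4, 41.2]
tcp_rot: [-3.141, 0.003, 0.002]
ft_force: [-0.0, 0.2, -0.5]
opening: 86.9
grip_force: 0.0
```

Request:
{"fn": "arm_command", "kwargs": {"series": [[0,0,0,0,0,0],[0,0,0,0,0,0],[0,0,0,0,0,0],[0,0,0,0,0,0],[0,0,0,0,0,0]], "gripper": 0.4}}

```text
t: 22.12
position: [445.2, -199.5, 43.5]
tcp_rot: [3.141, -0.002, 0.0]
ft_force: [-0.4, 0.1, 0.4]
opening: 61.6
grip_force: 0.0
```

Request:
{"fn": "arm_command", "kwargs": {"series": [[0,0,0,0,0,0],[0,0,0,0,0,0],[0,0,0,0,0,0],[0,0,0,0,0,0],[0,0,0,0,0,0]]}}

```text
t: 22.53
position: [445.0, -199.5, 43.2]
tcp_rot: [3.141, -0.001, 0.0]
ft_force: [-0.7, 0.9, 5.3]
opening: 55.5
grip_force: 20.0
```

Request:
{"fn": "arm_command", "kwargs": {"series": [[0,0,-0.02,0,0,0],[0,0,-0.041,0,0,0],[0,0,-0.041,0,0,0],[0,0,-0.041,0,0,0],[0,0,-0.041,0,0,0]]}}

```text
t: 22.95
position: [443.7, -199.2, 227.8]
tcp_rot: [-3.141, 0.001, -0.0]
ft_force: [1.4, 0.1, -1.7]
opening: 55.5
grip_force: 20.0
```

Request:
{"fn": "arm_command", "kwargs": {"series": [[0,0,-0.041,0,0,0],[0,0,-0.021,0,0,0],[0.02,-0.028,0,0,0,0],[0.02,-0.028,0,0,0,0],[0.02,-0.028,0,0,0,0]]}}

```text
t: 23.37
position: [504.6, -114.5, 288.5]
tcp_rot: [-3.141, -0.0, -0.002]
ft_force: [0.1, -1.8, -2.5]
opening: 55.5
grip_force: 20.0
```

Request:
{"fn": "arm_command", "kwargs": {"series": [[0.02,-0.028,0,0,0,0],[0.02,-0.028,0,0,0,0],[0.02,-0.028,0,0,0,0],[0.0205,-0.029,0,0,0,0],[0,0,0,0,0,0]]}}

```text
t: 23.78
position: [587.8, 2.1, 286.1]
tcp_rot: [-3.141, 0.001, 0.004]
ft_force: [0.2, -0.0, -2.2]
opening: 55.2
grip_force: 20.0
```

Request:
{"fn": "arm_command", "kwargs": {"series": [[0,0,0.02,0,0,0],[0,0,0.03,0,0,0],[0,0,0.02,0,0,0],[0,0,0.01,0,0,0],[0,0,0,0,0,0]]}}

```text
t: 24.2
position: [583.2, -2.8, 205.0]
tcp_rot: [3.141, 0.007, -0.0]
ft_force: [0.2, -0.3, -1.6]
opening: 55.7
grip_force: 20.0
```

Request:
{"fn": "arm_command", "kwargs": {"series": [[0,0,0.002,0,0,0],[0,0,0.002,0,0,0],[0,0,0.002,0,0,0],[0,0,0,0,0,0],[0,0,0,0,0,0]]}}

```text
t: 24.62
position: [585.5, -2.4, 203.3]
tcp_rot: [-3.141, -0.001, 0.0]
ft_force: [0.5, -0.3, -2.1]
opening: 55.2
grip_force: 20.0
```

Request:
{"fn": "arm_command", "kwargs": {"series": [[0,0,0.001,0,0,0],[0,0,0.001,0,0,0],[0,0,0.001,0,0,0],[0,0,0,0,0,0],[0,0,0,0,0,0]]}}

```text
t: 25.03
position: [585.1, -2.4, 199.5]
tcp_rot: [3.142, 0.0, 0.0]
ft_force: [0.6, -0.1, -2.2]
opening: 55.6
grip_force: 20.0
```

Request:
{"fn": "arm_command", "kwargs": {"series": [[0,0,0.001,0,0,0],[0,0,0.001,0,0,0],[0,0,0.001,0,0,0],[0,0,0,0,0,0],[0,0,0,0,0,0]]}}

```text
t: 25.45
position: [585.2, -2.4, 196.5]
tcp_rot: [3.142, 0.0, 0.0]
ft_force: [0.1, -0.7, -2.1]
opening: 55.5
grip_force: 20.0
```

Request:
{"fn": "arm_command", "kwargs": {"series": [[0,0,0,0,0,0],[0,0,0,0,0,0],[0,0,0,0,0,0],[0,0,-0.02,0,0,0],[0,0,-0.03,0,0,0]], "gripper": 0.85}}

```text
t: 25.87
position: [583.4, -2.6, 244.1]
tcp_rot: [3.14, 0.007, -0.0]
ft_force: [1.1, 0.6, -0.7]
opening: 72.9
grip_force: 0.0
```

Request:
{"fn": "arm_command", "kwargs": {"series": [[0,0,-0.03,0,0,0],[0,0,-0.015,0,0,-0.12],[0,0,0,0,0,-0.12],[0,0,0,0,0,-0.12],[0,0,0,0,0,-0.12]], "gripper": 1}}

```text
t: 26.28
position: [585.4, -2.3, 292.5]
tcp_rot: [3.141, -0.002, 0.486]
ft_force: [-0.3, -0.1, -0.2]
opening: 86.8
grip_force: 0.0
```

Request:
{"fn": "arm_command", "kwargs": {"series": [[0,0,0,0,0,-0.12],[0,0,0,0,0,-0.12],[0,0,0,0,0,-0.12],[0,0,0,0,0,-0.12],[-0.0374,0.0142,0,0,0,0]]}}

```text
t: 26.7
position: [577.0, -37.6, 291.3]
tcp_rot: [3.141, -0.002, 0.97]
ft_force: [1.1, -1.6, 0.3]
opening: 87.0
grip_force: 0.0
```

Request:
{"fn": "arm_command", "kwargs": {"series": [[-0.0374,0.0142,0,0,0,0],[-0.0374,0.0142,0,0,0,0],[-0.0374,0.0142,0,0,0,0],[-0.0374,0.0142,0,0,0,0],[-0.0374,0.0142,0,0,0,0]]}}

```text
t: 27.12
position: [525.7, -236.8, 292.2]
tcp_rot: [3.14, -0.0, 0.961]
ft_force: [1.2, 1.1, 1.0]
opening: 87.3
grip_force: 0.0
```

```bash
cat >> h.py <<'E'
def go(tx,ty,z=None,yaw=None):
    s=monitor.get_state();p=s['position'];y=s['tcp_rot'][2] if yaw is None else yaw
    d=np.array([tx-p[0],ty-p[1]]);c,n=np.cos(y),np.sin(y)
    print('pos',p.round(1),'yaw',round(s['tcp_rot'][2],3),'shift tool mm',(d@[c,n]).round(1),(d@[n,-c]).round(1))
E
python3 - <<'E'
from h import *
i=cams.camera_info('wrist');im=shot('wrist','w6.png')
lids(im,i,['green','red','orange']);go(551.5,-199.5)
E
```

```text
green [255. 140.] [[3.8, 555.4, -199.4, 19.1], [80.6, 618.2, -155.1, 19.9]]
red [337. 111.] [[2.7, 661.7, -230.7, 22.4], [86.2, 618.2, -155.1, 19.9]]
orange [351. 204.] [[5.4, 614.5, -345.9, 20.2], [27.2, 612.9, -377.1, 16.9]]
pos [ 523.8 -242.2  292.1] yaw 0.955 shift tool mm 50.9 -2.0
```

Request:
{"fn": "arm_command", "kwargs": {"series": [[0.0235,0.0007,0.01,0,0,0],[0.0235,0.0007,0.03,0,0,0],[0,0,0.04,0,0,0],[0,0,0.04,0,0,0],[0,0,0.03,0,0,0]]}}

```text
t: 27.58
position: [553.4, -196.8, 138.9]
tcp_rot: [-3.139, 0.001, 0.96]
ft_force: [-0.1, -0.2, -0.8]
opening: 87.1
grip_force: 0.0
```

```bash
python3 - <<'E'
from h import *
go(554,-199.5)
E
```

```text
pos [ 553.4 -196.8  138.9] yaw 0.96 shift tool mm -1.9 2.0
```

Well aligned. I'll descend 96 mm and grip.

Request:
{"fn": "arm_command", "kwargs": {"series": [[-0.001,0.001,0.035,0,0,0],[0,0,0.035,0,0,0],[0,0,0.02,0,0,0],[0,0,0.008,0,0,0],[0,0,0,0,0,0]]}}

```text
t: 28.0
position: [553.7, -198.7, 41.7]
tcp_rot: [-3.138, 0.002, 0.96]
ft_force: [-0.3, -0.7, 0.7]
opening: 86.8
grip_force: 0.0
```

Request:
{"fn": "arm_command", "kwargs": {"series": [[0,0,0,0,0,0],[0,0,0,0,0,0],[0,0,0,0,0,0],[0,0,0,0,0,0],[0,0,0,0,0,0]], "gripper": 0.4}}

```text
t: 28.42
position: [555.3, -198.8, 44.8]
tcp_rot: [3.14, -0.001, 0.96]
ft_force: [-0.2, -0.2, 0.8]
opening: 61.7
grip_force: 0.0
```

Request:
{"fn": "arm_command", "kwargs": {"series": [[0,0,0,0,0,0],[0,0,0,0,0,0],[0,0,0,0,0,0],[0,0,0,0,0,0],[0,0,0,0,0,0]]}}

```text
t: 28.83
position: [555.4, -198.9, 44.5]
tcp_rot: [3.14, -0.001, 0.961]
ft_force: [-0.8, 0.3, 5.9]
opening: 55.6
grip_force: 20.0
```

Request:
{"fn": "arm_command", "kwargs": {"series": [[0,0,-0.02,0,0,0],[0,0,-0.041,0,0,0],[0,0,-0.041,0,0,0],[0,0,-0.041,0,0,0],[0,0,-0.041,0,0,0]]}}

```text
t: 29.25
position: [553.5, -198.4, 228.3]
tcp_rot: [-3.139, 0.001, 0.96]
ft_force: [0.7, -0.1, -1.9]
opening: 55.8
grip_force: 20.0
```

Request:
{"fn": "arm_command", "kwargs": {"series": [[0,0,-0.041,0,0,0],[0,0,-0.03,0,0,0],[0,0,0,0,0,0],[0,0,0,0,0,0],[0,0,0,0,0,0]]}}

```text
t: 29.67
position: [553.6, -198.3, 296.4]
tcp_rot: [-3.138, 0.001, 0.96]
ft_force: [-0.4, -0.2, -2.5]
opening: 55.2
grip_force: 20.0
```

```bash
python3 - <<'E'
from h import *
go(652.9,44.7);go(504.2,114)
E
```

```text
pos [ 553.6 -198.3  296.4] yaw 0.96 shift tool mm 256.0 -58.0
pos [ 553.6 -198.3  296.4] yaw 0.96 shift tool mm 227.4 -219.6
```

Request:
{"fn": "arm_command", "kwargs": {"series": [[0.0366,-0.0083,0,0,0,0],[0.0366,-0.0083,0,0,0,0],[0.0366,-0.0083,0,0,0,0],[0.0366,-0.0083,0,0,0,0],[0.0366,-0.0083,0,0,0,0]]}}

```text
t: 30.08
position: [624.8, -23.5, 295.3]
tcp_rot: [-3.137, 0.004, 0.96]
ft_force: [0.5, -0.3, -1.0]
opening: 55.6
grip_force: 20.0
```

Request:
{"fn": "arm_command", "kwargs": {"series": [[0.0366,-0.0083,0,0,0,0],[0.0364,-0.0082,0,0,0,0],[0,0,0,0,0,0],[0,0,0,0,0,0],[0,0,0.02,0,0,0]]}}

```text
t: 30.5
position: [655.2, 44.3, 280.1]
tcp_rot: [3.138, -0.002, 0.961]
ft_force: [1.0, -0.6, -0.3]
opening: 55.2
grip_force: 20.0
```

```bash
python3 - <<'E'
from h import *
go(652.9,44.7)
i=cams.camera_info('top');im=shot('top','t7.png')
for r in red(im):print(r[0],ray(i,r[0],181).round(1))
E
```

```text
pos [655.2  44.3 280.1] yaw 0.961 shift tool mm -1.0 -2.1
[121.5 200. ] [548.  392.2 181. ]
[379.9 228.3] [ 474.9 -382.2  181. ]
[449.8 264. ] [ 372.9 -587.5  181. ]
```

Request:
{"fn": "arm_command", "kwargs": {"series": [[-0.0005,-0.001,0.03,0,0,0],[0,0,0.025,0,0,0],[0,0,0.013,0,0,0],[0,0,0.004,0,0,0],[0,0,0,0,0,0]]}}

```text
t: 30.97
position: [651.5, 43.0, 204.4]
tcp_rot: [-3.138, 0.004, 0.959]
ft_force: [-0.2, -0.6, -1.5]
opening: 55.9
grip_force: 20.0
```

Request:
{"fn": "arm_command", "kwargs": {"series": [[0,0,0.001,0,0,0],[0,0,0.001,0,0,0],[0,0,0.001,0,0,0],[0,0,0,0,0,0],[0,0,0,0,0,0]]}}

```text
t: 31.38
position: [653.0, 44.4, 204.2]
tcp_rot: [3.141, -0.001, 0.96]
ft_force: [0.3, -0.4, -2.2]
opening: 55.7
grip_force: 20.0
```

Request:
{"fn": "arm_command", "kwargs": {"series": [[0,0,0.002,0,0,0],[0,0,0.002,0,0,0],[0,0,0.001,0,0,0],[0,0,0.001,0,0,0],[0,0,0,0,0,0]]}}

```text
t: 31.8
position: [652.7, 44.4, 197.7]
tcp_rot: [-3.142, 0.0, 0.96]
ft_force: [-1.4, 0.2, 0.6]
opening: 55.4
grip_force: 20.0
```

Request:
{"fn": "arm_command", "kwargs": {"series": [[0,0,0,0,0,0],[0,0,0,0,0,0],[0,0,0,0,0,0],[0,0,-0.02,0,0,0],[0,0,-0.03,0,0,0]], "gripper": 0.85}}

```text
t: 32.22
position: [651.2, 44.1, 244.5]
tcp_rot: [-3.136, 0.006, 0.96]
ft_force: [0.0, -0.1, -0.0]
opening: 72.6
grip_force: 0.0
```

Request:
{"fn": "arm_command", "kwargs": {"series": [[0,0,-0.03,0,0,0],[0,0,-0.015,0,0,0],[0,0,0,0,0,0],[0,0,0,0,0,0],[0,0,0,0,0,0]], "gripper": 1}}

```text
t: 32.63
position: [652.2, 44.4, 291.4]
tcp_rot: [-3.14, 0.001, 0.96]
ft_force: [0.2, -0.2, -1.1]
opening: 86.0
grip_force: 0.0
```

```bash
python3 - <<'E'
from h import *
go(661-44*.574,-231-44*.819)
E
```

```text
pos [652.2  44.4 291.4] yaw 0.96 shift tool mm -264.6 165.1
```

Request:
{"fn": "arm_command", "kwargs": {"series": [[-0.0331,0.0206,0,0,0,0],[-0.0331,0.0206,0,0,0,0],[-0.0331,0.0206,0,0,0,0],[-0.0331,0.0206,0,0,0,0],[-0.0331,0.0206,0,0,0,0]]}}

```text
t: 33.05
position: [641.4, -151.7, 290.6]
tcp_rot: [-3.139, 0.002, 0.961]
ft_force: [-0.4, -0.1, 0.5]
opening: 86.7
grip_force: 0.0
```

Request:
{"fn": "arm_command", "kwargs": {"series": [[-0.0331,0.0206,0,0,0,0],[-0.0331,0.0206,0,0,0,0],[-0.0331,0.0206,0,0,0,0],[0,0,0,0,0,0],[0,0,0,0,0,0]]}}

```text
t: 33.47
position: [634.9, -269.2, 289.8]
tcp_rot: [-3.138, 0.001, 0.956]
ft_force: [-0.0, 1.4, -0.4]
opening: 87.4
grip_force: 0.0
```

```bash
python3 - <<'E'
from h import *
i=cams.camera_info('wrist');im=shot('wrist','w8.png')
lids(im,i,['red','orange']);go(661,-231)
i=cams.camera_info('top');im=shot('top','t8.png');lids(im,i,['red','orange'])
a=cv2.resize(im[150:260,180:400],(440,220))[:,:,::-1]
cv2.imwrite('pics/m8.png',np.hstack([a,cv2.resize(cv2.imread('pics/w8.png'),(293,220))]))
E
```

```text
red [253. 139.] [[6.5, 665.5, -231.2, 19.1], [39.2, 679.1, -264.6, 17.7]]
orange [274. 229.] [[4.7, 615.0, -352.5, 17.9], [109.3, 679.1, -264.6, 17.7]]
pos [ 635.3 -267.7  290.4] yaw 0.958 shift tool mm 44.8 -0.0
red [322. 171.] [[235.2, 597.5, -4.0, 8.4], [281.8, 673.7, 50.5, 8.4]]
orange [358. 186.] [[346.3, 597.5, -4.0, 8.4], [405.3, 673.7, 50.5, 8.4]]
```

View pics/m8.png

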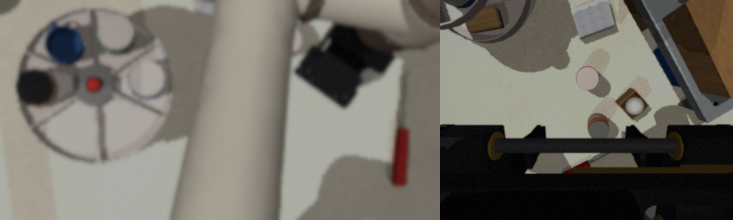

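Amber, blue and green stand upright in cells 1, 4 and 5. In the wrist view red is at (587,78) of the mosaic, and the bulb carton at (632,103) leaves about 24 mm to the finger.

Request:
{"fn": "arm_command", "kwargs": {"series": [[0.023,0.001,0.01,0,0,0],[0.023,0,0.03,0,0,0],[0,0,0.04,0,0,0],[0,0,0.04,0,0,0],[0,0,0.03,0,0,0]]}}

```text
t: 33.98
position: [662.1, -226.8, 138.9]
tcp_rot: [-3.138, 0.001, 0.963]
ft_force: [-0.1, 0.6, -1.3]
opening: 87.0
grip_force: 0.0
```

```bash
python3 - <<'E'
from h import *
go(663.5,-231)
E
```

```text
pos [ 662.1 -226.8  138.9] yaw 0.963 shift tool mm -2.7 3.5
```

Request:
{"fn": "arm_command", "kwargs": {"series": [[-0.001,0.002,0.035,0,0,0],[0,0,0.035,0,0,0],[0,0,0.02,0,0,0],[0,0,0.006,0,0,0],[0,0,0,0,0,0]]}}

```text
t: 34.4
position: [663.3, -230.2, 44.3]
tcp_rot: [-3.138, 0.002, 0.962]
ft_force: [-0.1, -0.7, 1.0]
opening: 87.0
grip_force: 0.0
```

Request:
{"fn": "arm_command", "kwargs": {"series": [[0,0,0,0,0,0],[0,0,0,0,0,0],[0,0,0,0,0,0],[0,0,0,0,0,0],[0,0,0,0,0,0]], "gripper": 0.4}}

```text
t: 34.82
position: [664.8, -232.0, 47.9]
tcp_rot: [3.14, -0.001, 0.96]
ft_force: [-0.2, 0.2, -0.0]
opening: 61.2
grip_force: 0.0
```

Request:
{"fn": "arm_command", "kwargs": {"series": [[0,0,0,0,0,0],[0,0,0,0,0,0],[0,0,0,0,0,0],[0,0,0,0,0,0],[0,0,0,0,0,0]]}}

```text
t: 35.23
position: [664.8, -232.1, 47.5]
tcp_rot: [3.14, -0.0, 0.96]
ft_force: [-0.9, -0.1, 5.2]
opening: 55.4
grip_force: 20.0
```

Request:
{"fn": "arm_command", "kwargs": {"series": [[0,0,-0.02,0,0,0],[0,0,-0.041,0,0,0],[0,0,-0.041,0,0,0],[0,0,-0.041,0,0,0],[0,0,-0.041,0,0,0]]}}

```text
t: 35.65
position: [663.2, -231.6, 230.7]
tcp_rot: [-3.138, 0.001, 0.96]
ft_force: [2.1, 0.1, -1.6]
opening: 55.9
grip_force: 20.0
```

Request:
{"fn": "arm_command", "kwargs": {"series": [[0,0,-0.041,0,0,0],[0,0,-0.035,0,0,0],[0,0,0,0,0,0],[0,0,0,0,0,0],[0,0,0,0,0,0]]}}

```text
t: 36.07
position: [663.5, -231.4, 304.3]
tcp_rot: [-3.138, 0.0, 0.96]
ft_force: [-1.0, 0.7, -3.3]
opening: 55.5
grip_force: 20.0
```

```bash
python3 - <<'E'
from h import *
go(504.2,114)
E
```

```text
pos [ 663.5 -231.4  304.3] yaw 0.96 shift tool mm 191.5 -328.6
```

Request:
{"fn": "arm_command", "kwargs": {"series": [[0.0192,-0.0329,0,0,0,0],[0.0192,-0.0329,0,0,0,0],[0.0192,-0.0329,0,0,0,0],[0.0192,-0.0329,0,0,0,0],[0.0192,-0.0329,0,0,0,0]]}}

```text
t: 36.48
position: [582.4, -57.6, 303.2]
tcp_rot: [-3.137, 0.004, 0.959]
ft_force: [0.9, 0.0, -0.8]
opening: 55.3
grip_force: 20.0
```

Request:
{"fn": "arm_command", "kwargs": {"series": [[0.0192,-0.0329,0,0,0,0],[0.0192,-0.0329,0,0,0,0],[0.0192,-0.0329,0,0,0,0],[0.0192,-0.0329,0,0,0,0],[0.0192,-0.0329,0,0,0,0]]}}

```text
t: 36.9
position: [502.6, 115.1, 303.8]
tcp_rot: [-3.139, 0.005, 0.96]
ft_force: [0.8, 0.7, -1.6]
opening: 55.3
grip_force: 20.0
```

Request:
{"fn": "arm_command", "kwargs": {"series": [[0,0,0,0,0,0],[0,0,0,0,0,0],[0,0,0.02,0,0,0],[0,0,0.03,0,0,0],[0,0,0.02,0,0,0]]}}

```text
t: 37.32
position: [503.5, 112.6, 232.9]
tcp_rot: [-3.138, 0.004, 0.958]
ft_force: [0.2, 0.3, -1.7]
opening: 55.4
grip_force: 20.0
```

```bash
python3 - <<'E'
from h import *
go(504.2,114)
E
```

```text
pos [503.5 112.6 232.9] yaw 0.958 shift tool mm 1.6 -0.2
```

Request:
{"fn": "arm_command", "kwargs": {"series": [[0,0,0.012,0,0,0],[0,0,0.01,0,0,0],[0,0,0.005,0,0,0],[0,0,0,0,0,0],[0,0,0,0,0,0]]}}

```text
t: 37.73
position: [505.3, 113.7, 209.7]
tcp_rot: [3.141, 0.0, 0.96]
ft_force: [-0.0, -0.2, -1.1]
opening: 56.0
grip_force: 20.0
```

Request:
{"fn": "arm_command", "kwargs": {"series": [[0,0,0.002,0,0,0],[0,0,0.001,0,0,0],[0,0,0.001,0,0,0],[0,0,0,0,0,0],[0,0,0,0,0,0]]}}

```text
t: 38.15
position: [504.9, 114.2, 205.8]
tcp_rot: [3.141, -0.001, 0.96]
ft_force: [-0.4, 0.3, -1.4]
opening: 55.7
grip_force: 20.0
```

Request:
{"fn": "arm_command", "kwargs": {"series": [[0,0,0.002,0,0,0],[0,0,0.001,0,0,0],[0,0,0.001,0,0,0],[0,0,0,0,0,0],[0,0,0,0,0,0]]}}

```text
t: 38.57
position: [504.8, 114.0, 201.4]
tcp_rot: [-3.142, 0.0, 0.96]
ft_force: [0.2, 0.9, -1.3]
opening: 55.6
grip_force: 20.0
```

Request:
{"fn": "arm_command", "kwargs": {"series": [[0,0,0,0,0,0],[0,0,0,0,0,0],[0,0,0,0,0,0],[0,0,-0.02,0,0,0],[0,0,-0.03,0,0,0]], "gripper": 0.8}}

```text
t: 38.98
position: [503.2, 113.3, 249.5]
tcp_rot: [-3.138, 0.006, 0.96]
ft_force: [-0.6, 0.9, 0.3]
opening: 69.0
grip_force: 0.0
```

Request:
{"fn": "arm_command", "kwargs": {"series": [[0,0,-0.03,0,0,0],[0,0,-0.015,0,0,0.12],[0,0,0,0,0,0.12],[0,0,0,0,0,0.12],[0,0,0,0,0,0.12]], "gripper": 0.9}}

```text
t: 39.4
position: [505.0, 114.2, 297.4]
tcp_rot: [-3.141, -0.002, 0.474]
ft_force: [0.9, -0.2, -0.1]
opening: 77.9
grip_force: 0.0
```

Request:
{"fn": "arm_command", "kwargs": {"series": [[0,0,0,0,0,0.12],[0,0,0,0,0,0.12],[0,0,0,0,0,0.12],[0,0,0,0,0,0.12],[0,0,0,0,0,0.12]]}}

```text
t: 39.82
position: [504.9, 114.1, 296.9]
tcp_rot: [-3.141, -0.001, -0.126]
ft_force: [-0.3, 0.2, -0.2]
opening: 78.1
grip_force: 0.0
```

Request:
{"fn": "arm_command", "kwargs": {"series": [[0,0,0,0,0,0.12],[0,0,0,0,0,0.12],[0,0,0,0,0,0.12],[0,0,0,0,0,0.12],[0,0,0,0,0,0]]}}

```text
t: 40.23
position: [504.9, 114.0, 296.8]
tcp_rot: [-3.141, -0.0, -0.602]
ft_force: [-0.1, -0.5, 0.6]
opening: 78.5
grip_force: 0.0
```

```bash
python3 - <<'E'
from h import *
go(577,-326)
E
```

```text
pos [504.9 114.  296.8] yaw -0.602 shift tool mm 308.6 321.9
```

Request:
{"fn": "arm_command", "kwargs": {"series": [[0.0257,0.0268,0,0,0,0],[0.0257,0.0268,0,0,0,0],[0.0257,0.0268,0,0,0,0],[0.0257,0.0268,0,0,0,0],[0.0257,0.0268,0,0,0,0]]}}

```text
t: 40.65
position: [535.3, -70.7, 297.0]
tcp_rot: [-3.141, -0.001, -0.596]
ft_force: [1.8, 0.0, -0.3]
opening: 78.2
grip_force: 0.0
```

Request:
{"fn": "arm_command", "kwargs": {"series": [[0.0257,0.0268,0,0,0,0],[0.0257,0.0268,0,0,0,0],[0.0257,0.0268,0,0,0,0],[0.0257,0.0268,0,0,0,0],[0.0257,0.0268,0,0,0,0]]}}

```text
t: 41.07
position: [565.7, -254.2, 296.8]
tcp_rot: [-3.141, -0.001, -0.596]
ft_force: [0.9, -0.2, 0.3]
opening: 78.4
grip_force: 0.0
```

Request:
{"fn": "arm_command", "kwargs": {"series": [[0.0257,0.0268,0,0,0,0],[0.0257,0.0268,0,0,0,0],[0,0,0,0,0,0],[0,0,0,0,0,0],[0,0,0,0,0,0]]}}

```text
t: 41.48
position: [577.6, -325.4, 296.2]
tcp_rot: [3.142, 0.001, -0.599]
ft_force: [0.3, -0.2, 1.1]
opening: 78.4
grip_force: 0.0
```

```bash
python3 - <<'E'
from h import *
i=cams.camera_info('wrist');im=shot('wrist','w9.png')
lids(im,i,['orange']);go(612,-351)
E
```

```text
orange [255. 141.] [[6.5, 617.0, -352.5, 21.0], [107.3, 718.1, -356.5, 19.1]]
pos [ 577.7 -324.8  296.7] yaw -0.598 shift tool mm 43.1 2.4
```

View pics/w9.png

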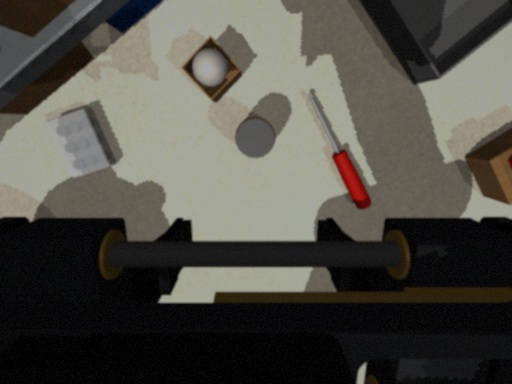

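Orange lid at (255,137), about (615,-352). The bulb (212,68) and the screwdriver (335,155) are both clear of the fingers.

Request:
{"fn": "arm_command", "kwargs": {"series": [[0.023,0.001,0.01,0,0,0],[0.023,0,0.03,0,0,0],[0,0,0.04,0,0,0],[0,0,0.04,0,0,0],[0,0,0.03,0,0,0]]}}

```text
t: 41.95
position: [614.5, -349.9, 143.6]
tcp_rot: [-3.141, 0.003, -0.597]
ft_force: [-0.1, 0.1, -0.7]
opening: 78.1
grip_force: 0.0
```

```bash
python3 - <<'E'
from h import *
go(615,-352)
E
```

```text
pos [ 614.5 -349.9  143.6] yaw -0.597 shift tool mm 1.6 1.4
```

Request:
{"fn": "arm_command", "kwargs": {"series": [[0,0.001,0.035,0,0,0],[0,0,0.035,0,0,0],[0,0,0.022,0,0,0],[0,0,0.009,0,0,0],[0,0,0,0,0,0]]}}

```text
t: 42.37
position: [613.7, -351.3, 43.5]
tcp_rot: [3.14, 0.004, -0.598]
ft_force: [-0.3, 0.4, 0.2]
opening: 77.9
grip_force: 0.0
```

Request:
{"fn": "arm_command", "kwargs": {"series": [[0,0,0,0,0,0],[0,0,0,0,0,0],[0,0,0,0,0,0],[0,0,0,0,0,0],[0,0,0,0,0,0]], "gripper": 0.4}}

```text
t: 42.78
position: [615.6, -353.3, 47.4]
tcp_rot: [-3.141, -0.003, -0.6]
ft_force: [0.4, 0.9, 3.6]
opening: 55.4
grip_force: 20.0
```

Request:
{"fn": "arm_command", "kwargs": {"series": [[0,0,0,0,0,0],[0,0,0,0,0,0],[0,0,0,0,0,0],[0,0,0,0,0,0],[0,0,0,0,0,0]]}}

```text
t: 43.2
position: [615.6, -353.3, 47.4]
tcp_rot: [-3.141, -0.003, -0.599]
ft_force: [0.3, 1.4, 5.7]
opening: 55.7
grip_force: 20.0
```

Request:
{"fn": "arm_command", "kwargs": {"series": [[0,0,-0.02,0,0,0],[0,0,-0.041,0,0,0],[0,0,-0.041,0,0,0],[0,0,-0.041,0,0,0],[0,0,-0.041,0,0,0]]}}

```text
t: 43.62
position: [613.7, -352.9, 230.4]
tcp_rot: [3.141, 0.002, -0.6]
ft_force: [1.0, -0.5, -2.2]
opening: 55.3
grip_force: 20.0
```

Request:
{"fn": "arm_command", "kwargs": {"series": [[0,0,-0.041,0,0,0],[0,0,-0.035,0,0,0],[0,0,0,0,0,0],[0,0,0,0,0,0],[0,0,0,0,0,0]]}}

```text
t: 44.03
position: [613.9, -352.7, 303.8]
tcp_rot: [-3.141, 0.003, -0.6]
ft_force: [-0.5, 1.4, -2.0]
opening: 55.4
grip_force: 20.0
```

```bash
python3 - <<'E'
from h import *
go(511.2,32.5)
E
```

```text
pos [ 613.9 -352.7  303.8] yaw -0.6 shift tool mm -302.4 -259.8
```

Request:
{"fn": "arm_command", "kwargs": {"series": [[-0.0275,-0.0236,0,0,0,0],[-0.0275,-0.0236,0,0,0,0],[-0.0275,-0.0236,0,0,0,0],[-0.0275,-0.0236,0,0,0,0],[-0.0275,-0.0236,0,0,0,0]]}}

```text
t: 44.45
position: [565.9, -176.6, 302.4]
tcp_rot: [3.139, 0.005, -0.601]
ft_force: [0.5, 0.8, -1.8]
opening: 55.9
grip_force: 20.0
```

Request:
{"fn": "arm_command", "kwargs": {"series": [[-0.0275,-0.0236,0,0,0,0],[-0.0275,-0.0236,0,0,0,0],[-0.0275,-0.0236,0,0,0,0],[-0.0275,-0.0236,0,0,0,0],[-0.0275,-0.0236,0,0,0,0]]}}

```text
t: 44.87
position: [519.0, -1.8, 303.0]
tcp_rot: [3.138, 0.004, -0.6]
ft_force: [0.3, 0.4, -1.8]
opening: 55.9
grip_force: 20.0
```

Request:
{"fn": "arm_command", "kwargs": {"series": [[-0.0275,-0.0236,0,0,0,0],[0,0,0,0,0,0],[0,0,0,0,0,0],[0,0,0,0,0,0],[0,0,0.02,0,0,0]]}}

```text
t: 45.28
position: [513.7, 31.3, 288.1]
tcp_rot: [-3.138, -0.005, -0.6]
ft_force: [1.4, -0.1, -1.2]
opening: 55.6
grip_force: 20.0
```

```bash
python3 - <<'E'
from h import *
go(511.2,32.5)
i=cams.camera_info('wrist');im=shot('wrist','w10.png')
for r in red(im):print(r[0],r[1],ray(i,r[0],181).round(1))
E
```

```text
pos [513.7  31.3 288.1] yaw -0.6 shift tool mm -2.7 0.4
[  3.6 149.8] 41 [679.8 197.7 181. ]
[175.1 167.3] 376 [577.8  77.4 181. ]
[197.6 216.2] 43 [527.7  89.2 181. ]
[175.3 234. ] 130 [525.3 118.8 181. ]
```

View pics/w10.png

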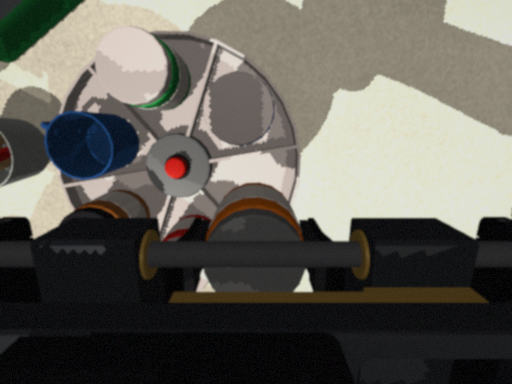

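Green is at (150,70). The blue jar in cell 4 is seen straight from above with its lid in shadow, at (238,105). The mug and the other jars are in place, and cell 3 below is free. I'll lower.

Request:
{"fn": "arm_command", "kwargs": {"series": [[-0.001,0,0.03,0,0,0],[0,0,0.025,0,0,0],[0,0,0.013,0,0,0],[0,0,0.004,0,0,0],[0,0,0,0,0,0]]}}

```text
t: 45.75
position: [510.1, 31.1, 212.0]
tcp_rot: [3.138, 0.002, -0.602]
ft_force: [0.0, -0.1, -1.8]
opening: 55.7
grip_force: 20.0
```

Request:
{"fn": "arm_command", "kwargs": {"series": [[0,0,0.001,0,0,0],[0,0,0.001,0,0,0],[0,0,0,0,0,0],[0,0,0,0,0,0],[0,0,0,0,0,0]]}}

```text
t: 46.17
position: [510.9, 32.6, 212.2]
tcp_rot: [-3.141, -0.001, -0.6]
ft_force: [-0.7, 0.6, -1.6]
opening: 55.5
grip_force: 20.0
```

Request:
{"fn": "arm_command", "kwargs": {"series": [[0,0,0.003,0,0,0],[0,0,0.003,0,0,0],[0,0,0.001,0,0,0],[0,0,0,0,0,0],[0,0,0,0,0,0]]}}

```text
t: 46.58
position: [510.6, 32.5, 204.4]
tcp_rot: [3.141, 0.0, -0.6]
ft_force: [-0.3, 0.5, -1.1]
opening: 55.5
grip_force: 20.0
```

Request:
{"fn": "arm_command", "kwargs": {"series": [[0,0,0.001,0,0,0],[0,0,0.001,0,0,0],[0,0,0.001,0,0,0],[0,0,0,0,0,0],[0,0,0,0,0,0]]}}

```text
t: 47.0
position: [510.7, 32.5, 201.5]
tcp_rot: [3.141, 0.0, -0.6]
ft_force: [-0.2, -0.3, -2.1]
opening: 55.5
grip_force: 20.0
```

Request:
{"fn": "arm_command", "kwargs": {"series": [[0,0,0.0005,0,0,0],[0,0,0,0,0,0],[0,0,0,0,0,0],[0,0,0,0,0,0],[0,0,0,0,0,0]], "gripper": 0.8}}

```text
t: 47.42
position: [510.9, 32.5, 201.3]
tcp_rot: [-3.141, -0.0, -0.6]
ft_force: [-0.8, -0.0, 0.1]
opening: 68.8
grip_force: 0.0
```

Request:
{"fn": "arm_command", "kwargs": {"series": [[0,0,-0.015,0,0,0],[0,0,-0.03,0,0,0],[0,0,-0.04,0,0,0],[0,0,-0.04,0,0,0],[0,0,-0.02,0,0,0]]}}

```text
t: 47.83
position: [512.2, 32.4, 351.8]
tcp_rot: [-3.136, -0.007, -0.599]
ft_force: [0.2, -0.1, 1.4]
opening: 69.7
grip_force: 0.0
```

Request:
{"fn": "arm_command", "kwargs": {"series": [[-0.03,0,0,0,0,0],[-0.03,0,0,0,0,0],[-0.03,0,0,0,0,0],[-0.02,0,0,0,0,0],[0,0,0,0,0,0]]}}

```text
t: 48.25
position: [417.6, 95.5, 346.9]
tcp_rot: [-3.14, -0.0, -0.597]
ft_force: [-0.4, -0.4, -0.3]
opening: 69.7
grip_force: 0.0
```

```bash
python3 - <<'E'
from h import *
im=shot('wrist','w11.png');s=shot('scene','s11.png')
s=cv2.resize(s[120:250,220:340],None,fx=3,fy=3)[:,:,::-1]
a=cv2.resize(im,(440,330))[:,:,::-1]
c=np.zeros((390,800,3),'uint8');c[:330,:440]=a;c[:,440:]=s;cv2.imwrite('pics/m11.png',c)
E
```

```text
(no output)
```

View pics/m11.png

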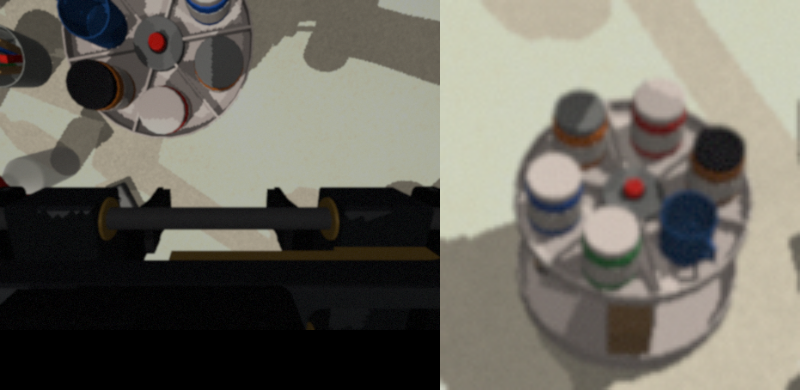

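The scene view shows all five jars upright, one per cell, with the mug in its cell. The button is up at (634,187) and the arm is clear.

```bash
python3 -c "
from h import *
print(sign_off())"
```

```text
the job is handed in; nothing more can be done
None
```

The job is handed in: the upper tier is locked in the third hole, all five jars stand upright one per cell, the mug is still in its cell, and nothing else on the bench was touched; sign-off gave no verdict.

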